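Hold the rack feeder's spring pusher at its check mark

TASK

Check the return spring of the sample-rack feeder: take hold of the black handle of its pusher and pull it back until the yellow pointer stands over the blue clip, let it settle there for about two seconds, then pull on until the pointer stands over the red clip. Do not run past the red clip or let the pusher snap back, and leave the bottle, tip box and beaker beside it where they are. The job ends with you still holding the handle: do not let go, but finish keeping the pointer steady over the red clip so that the spring load can be read.

Things in the scene. Friction and masses are not known exactly. Their poses are not given: they have to be found in the camera images.
- feeder: Rack feeder fixed to the bench: cream plate 350 x 196 x 12 mm, lane between aluminium walls (tops at 42 mm, at 26 mm on the +y side), white scale rail along its +y side (y = +79 mm, top at 26 mm), two racks of capped tubes (tops at 100 mm) across the lane at x = +111 to +165 mm. Origin: centre of underside, z up, +x along the lane to the tube racks. Place and yaw (within 20 degrees) vary.
- pusher (a joint): How far the pusher is pulled out, m: 0 at rest against the tube racks, growing as it is pulled along the feeder's -x; hard stop at 0.125. A spring always draws it back to 0: about 3 N at the start of the pull, rising 0.7 N per 10 mm to about 10 N at 100 mm, plus slight friction and damping. If let go it snaps back.
- handle_grip (a point): Point on the vertical middle axis of the pusher's black handle block (26 mm along the feeder's x, 22 mm along its y, 30 to 90 mm above the bench), 65 mm above the bench: the middle of a grasp from above. At rest it is at x = +30 mm, y = 0 in the feeder's frame. A grasp can close along the feeder's y or x; keep the fingertips over 45 mm. Axes parallel to the feeder's.
- pointer (a point): Underside of the yellow pointer bar (4 mm wide along the feeder's x, 60 mm long across it), over the middle of the scale rail, 42 mm above the bench. Moves with the pusher, 30 mm to the feeder's +x side of the handle's middle, and passes 11 mm above the clips without touching.
- clip_blue: Blue clip fixed on the scale rail, 10 mm along the feeder's x, 34 mm across, top 31 mm above the bench: the first mark, 30 to 50 mm of pull from rest. Origin at the middle of the underside of its top plate; axes parallel to the feeder's.
- clip_red: Red clip, same size and make: the final mark, 70 to 95 mm of pull from rest. Origin at the middle of the underside of its top plate; axes parallel to the feeder's. The pointer is over a clip when its middle is within the clip's 10 mm width, that is within 5 mm of the clip's middle along the feeder's x.
- reagent: Bystander: amber reagent bottle, diameter 56 mm, 105 mm tall, loose, origin at the centre of its underside. Stands beside the feeder.
- tip_box: Bystander: blue box of pipette tips, 100 x 70 x 55 mm, loose, origin at the centre of its underside. Stands beside the feeder.
- beaker: Bystander: white plastic beaker, diameter 60 mm, 70 mm tall, loose, origin at the centre of its underside. Stands beside the feeder.

How it is judged:
On the way:
1. the pusher is held by the fingers with the pointer over the blue clip for a second (x of pointer in the frame of clip_blue between -0.005 and 0.005 m and contact force between the fingers and pusher above 1 N), for 1 s.
At the end, for the whole second after the job is handed in: The fingers hold the black handle (contact over 1 N), the pointer is within 5 mm of the red clip's middle along the lane and still (under 10 mm/s), and the bottle, tip box and beaker are within 20 mm of where they started (x of pointer in the frame of clip_red between -0.005 and 0.005 m and contact force between the fingers and pusher above 1 N and velocity of joint pusher between -0.01 and 0.01 m/s and not (distance of reagent from where it was at the start of the episode above 0.02 m) and not (distance of tip_box from where it was at the start of the episode above 0.02 m) and not (distance of beaker from where it was at the start of the episode above 0.02 m)); the arm keeps its last pose, push and grip.
It fails at once if the pointer is pulled more than 12 mm past the middle of the red clip (x of pointer in the frame of clip_red below -0.012 m).
It fails at once if the pusher snaps back (over 0.35 m/s towards rest) (velocity of joint pusher below -0.35 m/s).
It fails at once if the bottle, tip box or beaker is moved more than 20 mm or tipped (distance of any of reagent, tip_box, beaker from where it was at the start of the episode above 0.02 m or angle between any of reagent, tip_box, beaker's own z axis and vertical above 0.4 rad).
It also fails if it takes over 45 s, if anything falls off the work surface, if the arm or the gripper's body presses on something with over 40 N, if the wrist force passes 120 N, or if a joint passes its speed limit or range.

ROBOT

A 6-joint arm with a two-finger parallel gripper is mounted at the origin on the work surface. World frame = base frame: x ahead of the robot, y to its left, z up, the work surface at z = 0. Lengths are in m, angles in rad, forces in N, time in s.
With the tool pointing down it reaches from about 0.15 to 0.775 m from the base axis. Payload 6.1 kg.
Tool frame: the origin (TCP) lies between the finger pads; the fingertips stand 14 mm ahead of it and the grasp point (between the pads) lies 5 mm behind it (tcp_to_tips is the distance from the TCP to the fingertips, in m); z points along the fingers, y is the line along which they close (so a half turn about z gives the same grasp; the last joint's range is limited). The gripper opens to 85 mm and grips with 20 to 120 N. Pads are 22 mm wide; open, the fingers measure 114 mm over their backs; the gripper's body (76 mm by 85 mm) begins 54 mm behind the grasp point. The pads swing forward as they close: fully open they stand 13 mm farther back than shut.
Start: joints at [1.299, 0.126, -0.04, 1.405, 0, 1.571], TCP at [0.141, 0.506, 0.245] pointing down, gripper open.
Joint ranges: [-2.72, 2.72], [-0.95, 1.95], [-1.27, 1.35], [-1.78, 2.02], [-1.46, 1.47], [-3.14, 3.14]. Speed limits (rad/s): [2.39, 2.39, 3.01, 3.14, 3.14, 3.14].

INTERFACE

Orientations are given as a unit quaternion [w, x, y, z].
In Python, from bench import * gives the robot as it stands.
- The arm moves only by the shell command python3 -m crank 'ROWS' [OPENING]. ROWS is JSON, a list of rows, each an object with "linear": the shift along the world's x, y, z in units of 50 mm (1.0 is 50 mm), a list of three; "roll": the turn about the world's z in units of 5 degrees (1.0 is 5 degrees). In form: [{"linear": [tx, ty, tz], "roll": roll}, ...]. A call has 1 to 10 rows; each row shifts and turns the commanded pose from where the row before left it; what a row does not reach is not made up. A row lasts 1/10 s, in which the tool goes at most 50 mm and 8.59 degrees, less where a joint would pass 70% of its speed; a pose out of reach is approached as far as the arm can. A call is refused whole if a number of a shift passes 1 or a number of a turn 1, either way. A call with a gripper value outside its range is refused whole. OPENING is the opening, from 0 (shut) to 1 (fully open), set as the call begins (- or left out, the last holds). The fingers move at their own pace and stop on an object; the grip force is fixed at half the most. Time passes only in rows, so rows that do not move let the fingers close. It gives the time, the measured TCP pose, the force, the opening and the grip force at its end, in the units of the state.
- observe(): the state, without advancing time (a new reading comes with each control period).
- snapshot(name): name is "side" or "top" or "wrist"; returns a dict with "pixels" (420x560x3 uint8, red, green, blue), "fx", "fy", "cx", "cy" (pixels), "world_from_camera" (4x4, takes a point from camera to world coordinates). Camera axes: x right, y down, z forward; pixel columns grow to the right and rows downward; lengths in m; the calibration is good to about 2 mm. The wrist camera is an equidistant fisheye: a pixel r from the principal point sees the ray r / f radians off the axis. A picture is of the moment at which its call begins. There is no depth.
- job_done(): hands the job in; it is judged then, once.
Trained networks look in the newest picture that a camera, given by its name, has taken for a name from the list of things; names that differ only in an ending like _2 or _b are one class to them, and where a whole thing is asked for, a point or a joint stands for the part that bears it (a point fixed in the world has none). Each returns a list of dicts, best first, with "confidence" (0 to 1); they miss things now and then, are a little off and sometimes report something else, mostly with a low value. They report only what shows in the picture. A call takes as long as a camera call.
- masks_of(label, camera): "pixels" (420x560 bool, what is visible of it) and "bbox" ([left, top, width, height] in pixels, round what is visible of it).
The state is a dict: "time": time; "joint_pos": joint angles; "joint_velocities": joint speeds; "tau": joint torques, N m; "tool_pos": TCP position; "orientation": TCP orientation; "wrist_force": force on the tool from outside, world axes, zero at the start; "torque": the same for the moment, N m; "gripper_width": finger opening in m; "gripper_force": force on a finger pad.
Only numpy, scipy, OpenCV 4.12 (cv2) and the standard library are available. Lean on these libraries where they do the work, as an engineer would, in place of code of your own. Each camera call takes 0.05 s, during which the arm holds its last target. There are 200 camera calls.

## Working session

There is one attempt and no reset: what is moved stays moved. The work goes in short steps, Python scripts to look and compute and a shell command to move; the robot and the scene stay as the last step left them, time stands still between calls to the robot, and variables do not carry over. Pictures are saved under pics/ and viewed, at most 10 in all, crops included, and the job is handed in when it is done.

```bash
mkdir -p pics; cat > h.py <<'E'
import numpy as np, cv2
from bench import *
def shot(cam,fn=None):
    s=snapshot(cam)
    if fn: cv2.imwrite('pics/'+fn,cv2.cvtColor(s['pixels'],cv2.COLOR_RGB2BGR))
    return s
def ray(s,u,v):
    d=np.array([(u-s['cx'])/s['fx'],(v-s['cy'])/s['fy'],1.])
    T=np.array(s['world_from_camera']); return T[:3,3],T[:3,:3]@d
def onz(s,u,v,z):
    o,d=ray(s,u,v); return o+d*(z-o[2])/d[2]
def tri(a,b):
    (o1,d1),(o2,d2)=a,b
    A=np.stack([d1,-d2],1); k=np.linalg.lstsq(A,o2-o1,rcond=None)[0]
    p,q=o1+k[0]*d1,o2+k[1]*d2
    return (p+q)/2,np.linalg.norm(p-q)
def find(label,cam):
    r=masks_of(label,cam)
    if not r: return None
    m=r[0]['pixels']; v,u=np.nonzero(m)
    return r[0]['confidence'],u.mean(),v.mean(),r[0]['bbox'],m
E
python3 - <<'E'
from h import *
st=observe(); print(st['time'],st['tool_pos'],st['orientation'],st['gripper_width'])
S={c:shot(c,c+'0.png') for c in ('top','side')}
for c in S:
  for l in ['handle_grip','pusher','pointer','clip_blue','clip_red','feeder','reagent','tip_box','beaker']:
    f=find(l,c)
    print(c,l,None if f is None else [round(float(f[0]),2),round(f[1],1),round(f[2],1),f[3], onz(S[c],f[1],f[2],.031).round(3)])
cv2.imwrite('pics/both0.png',cv2.resize(np.vstack([S['top']['pixels'],S['side']['pixels']])[:,:,::-1],(400,600)))
E
```

```text
0.0 [0.14084391 0.50535649 0.24449918] [-1.08407001e-04  1.35480176e-01  9.90779719e-01 -8.11821918e-04] 0.08524645439790325
top handle_grip [0.98, np.float64(245.1), np.float64(174.3), [215.7, 150.0, 55.7, 55.1], array([0.676, 0.091, 0.031])]
top pusher [0.64, np.float64(244.8), np.float64(175.0), [206.8, 147.8, 66.5, 60.2], array([0.674, 0.092, 0.031])]
top pointer [0.78, np.float64(244.4), np.float64(175.0), [201.5, 150.2, 70.6, 54.5], array([0.674, 0.092, 0.031])]
top clip_blue [0.64, np.float64(211.6), np.float64(206.8), [203.4, 203.9, 16.5, 6.7], array([0.61 , 0.157, 0.031])]
top clip_red [0.65, np.float64(214.3), np.float64(224.2), [205.4, 219.4, 19.7, 6.0], array([0.575, 0.152, 0.031])]
top feeder [0.96, np.float64(253.9), np.float64(210.6), [194.3, 120.5, 122.3, 180.3], array([0.603, 0.073, 0.031])]
top reagent [0.95, np.float64(163.6), np.float64(216.5), [143.7, 198.0, 41.5, 33.7], array([0.591, 0.253, 0.031])]
top tip_box [0.66, np.float64(359.6), np.float64(227.3), [339.7, 200.9, 39.3, 51.1], array([ 0.569, -0.136,  0.031])]
top beaker None
side handle_grip [0.9, np.float
[... 224 characters left out ...]
p.float64(241.9), np.float64(222.2), [218.5, 194.6, 47.8, 57.7], array([0.675, 0.094, 0.031])]
side clip_blue None
side clip_red [0.55, np.float64(262.2), np.float64(260.2), [259.3, 252.3, 8.2, 19.0], array([0.574, 0.156, 0.031])]
side feeder [0.55, np.float64(270.0), np.float64(238.7), [185.7, 181.0, 168.7, 119.2], array([0.593, 0.098, 0.031])]
side reagent [0.79, np.float64(227.2), np.float64(287.0), [217.6, 265.0, 26.5, 40.8], array([0.595, 0.249, 0.031])]
side tip_box [0.97, np.float64(328.5), np.float64(185.9), [305.0, 169.8, 45.5, 37.6], array([ 0.566, -0.127,  0.031])]
side beaker [0.89, np.float64(267.8), np.float64(169.6), [252.2, 154.4, 24.9, 33.1], array([ 0.73 , -0.092,  0.031])]
```

View pics/top0.png

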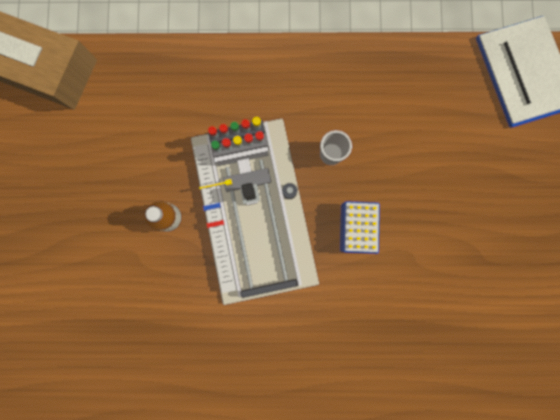

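View pics/side0.png

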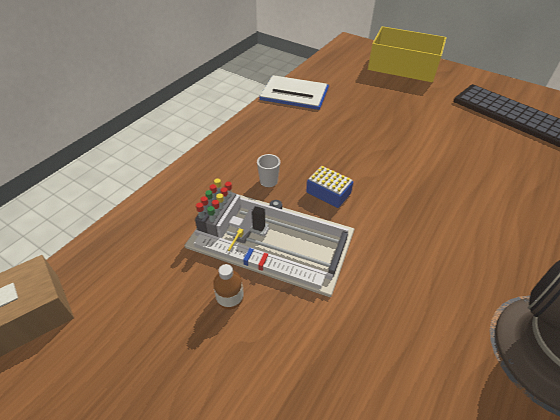

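```bash
python3 - <<'E'
from h import *
a=cv2.imread('pics/top0.png')[110:310,180:330]; b=cv2.imread('pics/side0.png')[170:300,180:360]
a=cv2.resize(a,None,fx=3,fy=3,interpolation=cv2.INTER_CUBIC)  #450x600
cv2.imwrite('pics/ta.png',a)
cv2.imwrite('pics/sb.png',cv2.resize(b,None,fx=4,fy=4,interpolation=cv2.INTER_CUBIC))
E
```

```text
(no output)
```

View pics/ta.png

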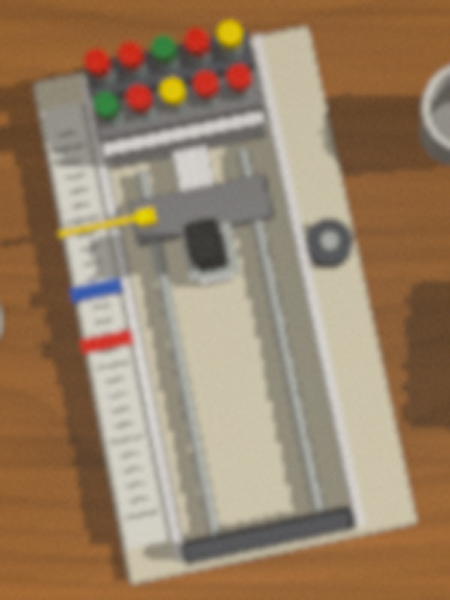

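View pics/sb.png

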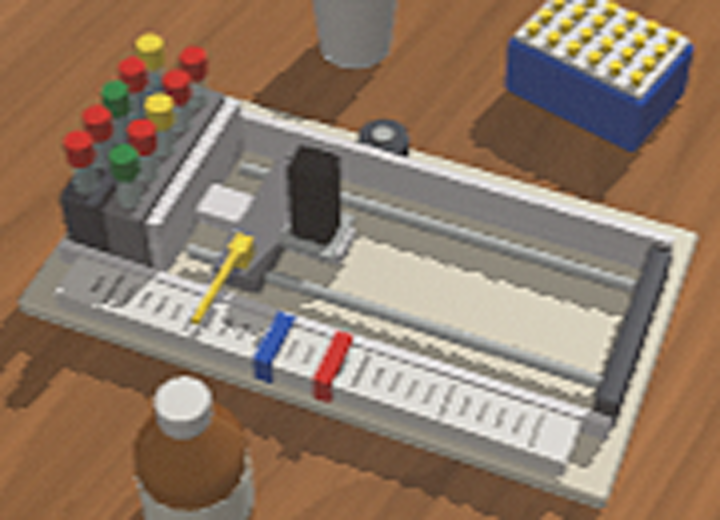

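```bash
cat >> h.py <<'E'
def hsvmask(px,lo,hi,box):
    h=cv2.cvtColor(px,cv2.COLOR_RGB2HSV); m=cv2.inRange(h,np.array(lo),np.array(hi)); k=np.zeros_like(m)
    l,t,r,b=box; k[t:b,l:r]=m[t:b,l:r]; return k>0
def blob(m):
    n,L,st,c=cv2.connectedComponentsWithStats(m.astype(np.uint8)); 
    if n<2: return None
    i=1+np.argmax(st[1:,4]); return c[i],st[i,4],L==i
E
python3 - <<'E'
from h import *
S={}
for c in ('top','side'): S[c]=shot(c)
B={'top':(198,165,232,235),'side':(215,225,275,275)}
C={'blue':((105,120,60),(130,255,255)),'red':((172,120,60),(180,255,255)),'yel':((22,120,90),(34,255,255))}
P={}
for n,(lo,hi) in C.items():
  r={}
  for c in S:
    q=blob(hsvmask(S[c]['pixels'],lo,hi,B[c])); r[c]=q
    if q: print(n,c,q[0].round(1),q[1])
  if r['top'] and r['side']: 
    p,e=tri(ray(S['top'],*r['top'][0]),ray(S['side'],*r['side'][0])); P[n]=p; print(' tri',p.round(4),round(e,4))
p,e=tri(ray(S['top'],248,191.3),ray(S['side'],258.8,208)); print('handle top',p.round(4),e)
h=p
# feeder edges from top crop plate corners z=.012 (crop px)
pl=[onz(S['top'],180+u/3,110+v/3,.012) for u,v in [(36,84),(311,28),(417,522),(131,583)]]
for q in pl: print(q.round(4))
ax=(pl[0]+pl[1]-pl[2]-pl[3])/2; yaw=np.arctan2(ax[1],ax[0]); print('len',np.linalg.norm(ax),'yaw',np.degrees(yaw),'ctr',np.mean(pl,0).round(4))
ex=np.array([np.cos(yaw),np.sin(yaw)]);ey=np.array([-ex[1],ex[0]]);c0=np.mean(pl,0)[:2]
for n,z,uv in [('blue',.031,(212,207.3)),('red',.031,(215.3,224)),('ptr0',.044,(200,187.7)),('ptr1',.044,(229,182)),('hand',.09,(248,191.3))]:
  q=onz(S['top'],*uv,z)[:2]; print(n,q.round(4),'feeder',((q-c0)@ex).round(4),((q-c0)@ey).round(4))
for n in P: print(n,((P[n][:2]-c0)@ex).round(4),((P[n][:2]-c0)@ey).round(4))
print('grip from nominal',c0+ex*.03)
E
```

```text
blue top [211.3 206.3] 50
blue side [247.6 255.9] 67
 tri [0.6115 0.1593 0.0223] 0.0012
yel top [218.9 183.6] 102
yel side [236.5 236.8] 80
 tri [0.6546 0.1416 0.041 ] 0.0018
handle top [0.6332 0.0806 0.0932] 0.0013620312626078034
[0.756  0.2036 0.012 ]
[0.7952 0.0128 0.012 ]
[ 0.4566 -0.0567  0.012 ]
[0.4167 0.1337 0.012 ]
len 0.34605793750465563 yaw 11.618016182630615 ctr [0.6061 0.0733 0.012 ]
blue [0.6092 0.1566] feeder 0.0198 0.081
red [0.5759 0.1496] feeder -0.0143 0.0808
ptr0 [0.6468 0.1787] feeder 0.0611 0.095
ptr1 [0.658  0.1216] feeder 0.0606 0.0368
hand [0.6331 0.0805] feeder 0.0278 0.0016
blue 0.0226 0.0831
yel 0.0612 0.0571
grip from nominal [0.63550264 0.07938328]
```

```bash
python3 -m crank '[{"linear":[0.6,-0.5,0],"roll":0.5},{"linear":[0.6,-0.5,0],"roll":0.5},{"linear":[0.6,-0.5,0],"roll":0.5},{"linear":[0.6,-0.5,0],"roll":0.5},{"linear":[0.6,-0.5,0],"roll":0.5},{"linear":[0.6,-0.5,0],"roll":0.5},{"linear":[0.6,-0.5,0],"roll":0.5},{"linear":[0.6,-0.5,0],"roll":0.5},{"linear":[0.6,-0.5,0],"roll":0.5},{"linear":[0.6,-0.5,0],"roll":0.5}]' 1
```

```text
time: 2.1
tool_pos: [0.442, 0.2545, 0.2454]
orientation: [0.0, -0.083, 0.997, 0.0]
wrist_force: [-0.3, 0.6, 0.3]
gripper_width: 0.0856
gripper_force: 0.0
```

```bash
python3 -m crank '[{"linear":[0.64,-0.58,0],"roll":0.1},{"linear":[0.64,-0.58,0],"roll":0.1},{"linear":[0.64,-0.58,0],"roll":0.1},{"linear":[0.64,-0.58,0],"roll":0.1},{"linear":[0.64,-0.58,0],"roll":0},{"linear":[0.64,-0.58,0],"roll":0},{"linear":[0,0,-0.6],"roll":0},{"linear":[0,0,-0.6],"roll":0},{"linear":[0,0,-0.4],"roll":0},{"linear":[0,0,0],"roll":0}]' 1
python3 - <<'E'
from h import *
s=shot('wrist','w1.png'); print(s['fx'],s['cx'],s['cy']); print(np.array(s['world_from_camera']).round(3))
for l in ['handle_grip','clip_blue','clip_red']:
  f=find(l,'wrist'); print(l,f and (f[0],f[1:4]))
E
```

```text
time: 3.1
tool_pos: [0.6313, 0.0813, 0.1617]
orientation: [-0.003, -0.099, 0.995, -0.0]
wrist_force: [0.1, 1.0, -0.2]
gripper_width: 0.0855
gripper_force: 0.0
325.19226210127806 278.59533343570126 214.02944636190944
[[-0.199  0.931  0.305  0.552]
 [ 0.98   0.189  0.062  0.066]
 [-0.     0.311 -0.95   0.291]
 [ 0.     0.     0.     1.   ]]
handle_grip (0.87, (np.float64(282.2597782890609), np.float64(261.0275047061284), [216.1, 188.2, 174.9, 125.9]))
clip_blue (0.97, (np.float64(371.9465648854962), np.float64(202.58396946564886), [353.1, 191.3, 39.3, 18.9]))
clip_red (0.95, (np.float64(372.55212355212353), np.float64(162.66409266409266), [353.4, 154.2, 45.1, 17.3]))
```

View pics/w1.png

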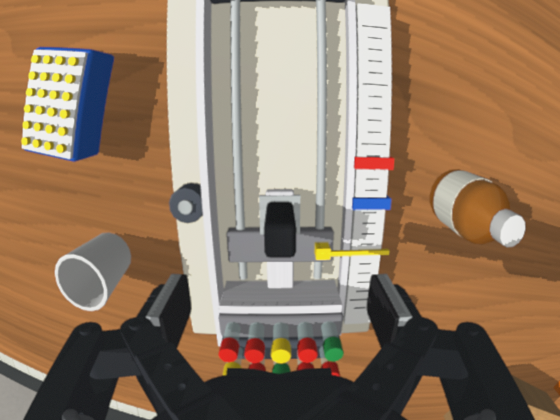

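```bash
cat >> h.py <<'E'
def wray(s,u,v):
    x,y=u-s['cx'],v-s['cy']; r=np.hypot(x,y); t=r/s['fx']
    T=np.array(s['world_from_camera']); return T[:3,3],T[:3,:3]@np.array([np.sin(t)*x/r,np.sin(t)*y/r,np.cos(t)])
def wonz(s,u,v,z):
    o,d=wray(s,u,v); return o+d*(z-o[2])/d[2]
YAW=np.radians(11.6); EX=np.array([np.cos(YAW),np.sin(YAW)]); EY=np.array([-EX[1],EX[0]]); C0=np.array([.6061,.0733])
def fe(p): return np.round([(p[:2]-C0)@EX,(p[:2]-C0)@EY],4)
def measure(box=(335,100,410,300)):
    s=shot('wrist'); R={}
    for n,lo,hi,z in [('blue',(105,120,60),(130,255,255),.031),('red',(172,120,60),(180,255,255),.031),('red2',(0,150,60),(6,255,255),.031),('yel',(20,120,90),(34,255,255),.044)]:
        q=blob(hsvmask(s['pixels'],lo,hi,box))
        if q: R[n]=(q[0].round(1),int(q[1]),fe(wonz(s,*q[0],z)))
    return s,R
E
python3 - <<'E'
from h import *
s,R=measure()
for n in R: print(n,*R[n])
for l in ['clip_blue','clip_red']:
  f=find(l,'wrist'); print(l,fe(wonz(s,f[1],f[2],.030)))
# height of clip, pointer from top+wrist
t=shot('top')
p,e=tri(ray(t,212,207.3),wray(s,371.5,203)); print('blue',p,e,fe(p))
p,e=tri(ray(t,215.3,224),wray(s,374,163)); print('red',p,e,fe(p))
g=s['pixels'][185:275,250:310].astype(int).max(2)
for r in range(0,90,3): print(185+r,''.join('#' if x<45 else '+' if x<75 else '.' for x in g[r]))
for v in (205,230,255): print(v,fe(wonz(s,280,v,.09)))
x=observe(); print('tcp fe',fe(np.array(x['tool_pos'])),x['tool_pos'])
E
```

```text
blue [369.7 197.6] 401 [0.0208 0.0824]
red2 [373.1 157.5] 430 [-0.0143  0.083 ]
yel [361.  245.8] 276 [0.0604 0.0747]
clip_blue [0.0205 0.0835]
clip_red [-0.0141  0.0823]
blue [0.60708482 0.15143986 0.05926134] 0.0015358684952257852 [0.0167 0.0763]
red [0.57564344 0.14482065 0.05879068] 0.0026310107572718924 [-0.0155  0.0762]
185 ............................................................
188 ............................................................
191 ............................................................
194 ............................................................
197 ...................+####################+...................
200 ..................########################+.................
203 .................+########################+.................
206 .................##########################.................
209 ................+##########################+................
212 ................############################................
215 ................############################+...............
218 ...............+#############################........
[... 595 characters left out ...]
8 .................++######################++.................
251 ............................................................
254 ............................................................
257 ............................................................
260 ............................................................
263 ............................................................
266 ............................................................
269 ............................................................
272 ............................................................
205 [0.0095 0.0044]
230 [0.0272 0.0044]
255 [0.046  0.0044]
tcp fe [0.0285 0.0029] [0.63347279 0.08188604 0.16656582]
```

```bash
python3 -m crank '[{"linear":[0.02,-0.02,-0.4],"roll":0},{"linear":[0,0,-0.4],"roll":0},{"linear":[0,0,-0.4],"roll":0},{"linear":[0,0,-0.4],"roll":0},{"linear":[0,0,-0.3],"roll":0},{"linear":[0,0,-0.15],"roll":0},{"linear":[0,0,0],"roll":0},{"linear":[0,0,0],"roll":0}]' 1
python3 - <<'E'
from h import *
s,R=measure((300,30,480,330))
cv2.imwrite('pics/w2.png',s['pixels'][:,:,::-1])
for n in R: print(n,*R[n])
x=observe(); print('tcp fe',fe(np.array(x['tool_pos'])),x['tool_pos'],x['orientation'])
E
```

```text
time: 4.3
tool_pos: [0.6344, 0.0808, 0.0637]
orientation: [0.001, -0.1, 0.995, 0.0]
wrist_force: [0.3, 0.2, -0.0]
gripper_width: 0.0852
gripper_force: 0.0
blue [416.4 245.2] 925 [0.0204 0.0818]
red2 [424.3 186.7] 1015 [-0.0143  0.0818]
yel [346.7 315.2] 738 [0.0574 0.0407]
tcp fe [0.0295 0.0016] [0.63462635 0.08080489 0.06398694] [ 8.61444626e-04 -9.95522607e-02  9.95031962e-01  2.29202831e-05]
```

View pics/w2.png

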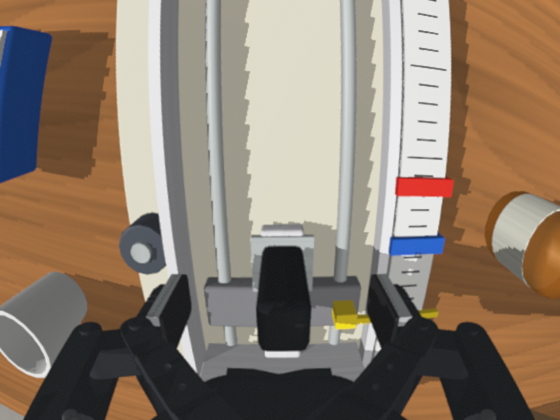

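```bash
python3 -m crank '[{"linear":[0,0,0],"roll":0},{"linear":[0,0,0],"roll":0},{"linear":[0,0,0],"roll":0},{"linear":[0,0,0],"roll":0},{"linear":[0,0,0],"roll":0},{"linear":[0,0,0],"roll":0},{"linear":[0,0,0],"roll":0},{"linear":[0,0,0],"roll":0}]' 0
python3 - <<'E'
from h import *
s,R=measure((300,30,480,330))
for n in R: print(n,*R[n])
x=observe(); print('tcp fe',fe(np.array(x['tool_pos'])),x['tool_pos'],x['gripper_width'],x['gripper_force'],x['wrist_force'])
E
```

```text
time: 5.15
tool_pos: [0.6337, 0.0825, 0.0633]
orientation: [0.0, -0.101, 0.995, 0.002]
wrist_force: [-2.1, 6.4, 3.5]
gripper_width: 0.0208
gripper_force: 60.0
blue [413.4 246.2] 935 [0.0204 0.0819]
red2 [421.2 187.6] 1027 [-0.0143  0.0817]
yel [417.5 314.9] 312 [0.0603 0.0873]
tcp fe [0.0289 0.0035] [0.63369287 0.0825136  0.06332693] 0.02132168059647695 60.03254592418671 [-2.33068333  6.56838351  3.08298854]
```

```bash
python3 -m crank '[{"linear":[-0.1,-0.02,0],"roll":0},{"linear":[-0.1,-0.02,0],"roll":0},{"linear":[-0.1,-0.02,0],"roll":0},{"linear":[-0.1,-0.02,0],"roll":0},{"linear":[-0.1,-0.02,0],"roll":0},{"linear":[-0.1,-0.02,0],"roll":0},{"linear":[-0.1,-0.02,0],"roll":0},{"linear":[-0.08,-0.02,0],"roll":0},{"linear":[0,0,0],"roll":0},{"linear":[0,0,0],"roll":0}]' 0
python3 - <<'E'
from h import *
s,R=measure((300,30,480,330))
cv2.imwrite('pics/w3.png',s['pixels'][:,:,::-1])
for n in R: print(n,*R[n])
x=observe(); print('tcp fe',fe(np.array(x['tool_pos'])),x['tool_pos'],x['gripper_width'],x['gripper_force'],x['wrist_force'])
E
```

```text
time: 6.2
tool_pos: [0.5961, 0.0746, 0.0633]
orientation: [0.001, -0.101, 0.995, 0.002]
wrist_force: [4.4, 7.8, -1.2]
gripper_width: 0.0215
gripper_force: 59.5
blue [403.6 300.7] 770 [0.0197 0.082 ]
red2 [413.1 250.8] 924 [-0.0149  0.0819]
yel [417.9 314.8] 298 [0.022  0.0874]
tcp fe [-0.0094  0.0033] [0.59622024 0.07462115 0.06335888] 0.021378035275753042 59.54257786273956 [3.72916384 7.41155549 0.23048791]
```

View pics/w3.png

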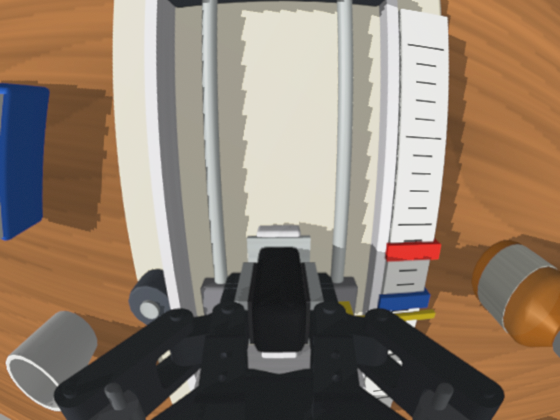

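```bash
python3 -m crank '[{"linear":[-0.04,-0.01,0],"roll":0},{"linear":[0,0,0],"roll":0},{"linear":[0,0,0],"roll":0},{"linear":[0,0,0],"roll":0},{"linear":[0,0,0],"roll":0},{"linear":[0,0,0],"roll":0},{"linear":[0,0,0],"roll":0},{"linear":[0,0,0],"roll":0},{"linear":[0,0,0],"roll":0},{"linear":[0,0,0],"roll":0}]' 0
python3 - <<'E'
from h import *
s,R=measure((300,30,480,330))
for n in R: print(n,*R[n])
x=observe(); print('tcp fe',fe(np.array(x['tool_pos'])),x['gripper_force'],x['wrist_force'])
t=shot('top'); d=shot('side')
a=cv2.resize(t['pixels'][170:240,180:260],None,fx=5,fy=5,interpolation=cv2.INTER_CUBIC)
b=cv2.resize(d['pixels'][210:280,210:290],None,fx=5,fy=5,interpolation=cv2.INTER_CUBIC)
cv2.imwrite('pics/blue.png',np.hstack([a,b])[:,:,::-1])
E
```

```text
time: 7.25
tool_pos: [0.5943, 0.0742, 0.0633]
orientation: [0.002, -0.101, 0.995, 0.002]
wrist_force: [3.7, 8.4, -1.7]
gripper_width: 0.0215
gripper_force: 59.5
blue [403.8 302.8] 742 [0.0194 0.0824]
red2 [412.7 253.5] 923 [-0.0151  0.082 ]
yel [417.6 314.9] 293 [0.0202 0.0872]
tcp fe [-0.0114  0.0033] 59.48409140110016 [ 4.16976133  7.27844881 -0.54047115]
```

View pics/blue.png

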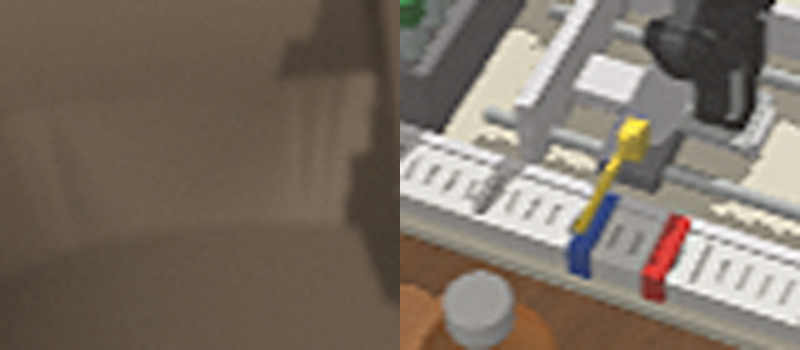

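```bash
python3 -m crank '[{"linear":[0,0,0],"roll":0},{"linear":[0,0,0],"roll":0},{"linear":[0,0,0],"roll":0},{"linear":[0,0,0],"roll":0},{"linear":[0,0,0],"roll":0},{"linear":[0,0,0],"roll":0},{"linear":[0,0,0],"roll":0},{"linear":[0,0,0],"roll":0},{"linear":[0,0,0],"roll":0},{"linear":[0,0,0],"roll":0}]' 0
python3 -m crank '[{"linear":[-0.08,-0.02,0],"roll":0},{"linear":[-0.1,-0.02,0],"roll":0},{"linear":[-0.1,-0.02,0],"roll":0},{"linear":[-0.1,-0.02,0],"roll":0},{"linear":[-0.1,-0.02,0],"roll":0},{"linear":[-0.1,-0.02,0],"roll":0},{"linear":[-0.06,-0.01,0],"roll":0},{"linear":[0,0,0],"roll":0},{"linear":[0,0,0],"roll":0},{"linear":[0,0,0],"roll":0}]' 0
python3 - <<'E'
from h import *
s,R=measure((300,30,480,330))
for n in R: print(n,*R[n])
x=observe(); print('tcp fe',fe(np.array(x['tool_pos'])),x['gripper_force'],x['wrist_force'])
E
```

```text
time: 8.4
tool_pos: [0.5943, 0.0742, 0.0633]
orientation: [0.001, -0.101, 0.995, 0.002]
wrist_force: [4.4, 7.8, -1.2]
gripper_width: 0.0213
gripper_force: 59.5
time: 9.4
tool_pos: [0.5628, 0.0676, 0.0633]
orientation: [0.002, -0.101, 0.995, 0.002]
wrist_force: [5.5, 6.7, -2.7]
gripper_width: 0.0214
gripper_force: 59.3
red [384.5 309. ] 2 [-0.0089  0.0698]
red2 [404.1 298.9] 791 [-0.0156  0.0819]
yel [418.1 314.8] 303 [-0.012   0.0874]
tcp fe [-0.0435  0.0031] 59.32185888290405 [ 6.35407298  7.07283449 -3.30255088]
```

```bash
python3 -m crank '[{"linear":[-0.05,-0.01,0],"roll":0},{"linear":[0,0,0],"roll":0},{"linear":[0,0,0],"roll":0},{"linear":[0,0,0],"roll":0},{"linear":[0,0,0],"roll":0},{"linear":[0,0,0],"roll":0}]' 0
python3 - <<'E'
from h import *
s,R=measure((300,30,480,330))
for n in R: print(n,*R[n])
x=observe(); print('tcp fe',fe(np.array(x['tool_pos'])),x['gripper_force'],x['wrist_force'])
d=shot('side')
b=cv2.resize(d['pixels'][210:280,210:290],None,fx=5,fy=5,interpolation=cv2.INTER_CUBIC)
w=cv2.resize(s['pixels'][265:335,350:450],None,fx=4,fy=5,interpolation=cv2.INTER_CUBIC)
cv2.imwrite('pics/red.png',np.hstack([w,b])[:,:,::-1])
for l in ['reagent','tip_box','beaker']:
  f=find(l,'side'); print(l,f and (round(f[1],1),round(f[2],1)))
E
```

```text
time: 10.05
tool_pos: [0.5604, 0.0671, 0.0633]
orientation: [0.002, -0.1, 0.995, 0.002]
wrist_force: [6.5, 7.5, -3.3]
gripper_width: 0.0211
gripper_force: 59.3
red [388. 310.] 1 [-0.0104  0.0723]
red2 [404.4 301.7] 750 [-0.0159  0.0825]
yel [417.8 314.8] 304 [-0.0145  0.0871]
tcp fe [-0.046   0.0031] 59.297173619270325 [ 6.20354396  7.95194882 -3.20546025]
reagent (np.float64(227.4), np.float64(287.5))
tip_box (np.float64(330.7), np.float64(186.2))
beaker (np.float64(265.8), np.float64(169.8))
```

View pics/red.png

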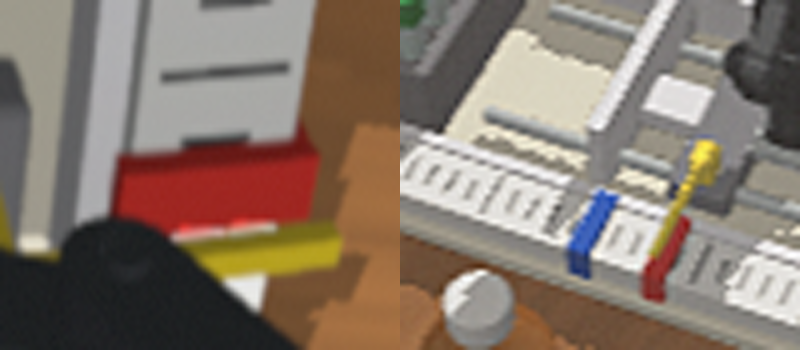

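```bash
python3 -c "
from bench import *
print(job_done())"
```

```text
the job is handed in; nothing more can be done
None
```

I pulled the pusher to the blue clip, held it there for over 2 s, then pulled on and handed the job in at about 10 s, still gripping the handle (about 59 N) with the pointer within about 1 mm of the red clip's middle by my measurements; the bottle, tip box and beaker stayed put in the side view, and the judge's verdict was not shown.

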